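# Click the detachable handle onto the tart skillet

## Robot

A 6-joint arm with a two-finger parallel gripper is mounted at the origin on the work surface. World frame = base frame: x ahead of the robot, y to its left, z up, the work surface at z = 0. Lengths are in m, angles in rad, forces in N, time in s.
With the tool pointing down it reaches from about 0.3 to 0.825 m from the base axis. Payload 5.4 kg.
Tool frame: the origin (TCP) lies at the very end of the fingers, on their centre line; the grasp point (between the pads) lies 19 mm behind it; z points along the fingers, y is the line along which they close (so a half turn about z gives the same grasp; the last joint's range is limited). The gripper opens to 92 mm and grips with 3 to 60 N. Pads are 20 mm wide; open, the fingers measure 128 mm over their backs; the gripper's body (75 mm by 189 mm) begins 69 mm behind the grasp point.
Start: joints at [-1.426, 0.158, 1.597, -0, 1.386, -0.21], TCP at [0.2, -0.539, 0.215] pointing down, gripper open.
Joint ranges: [-2.91, 2.91], [-0.94, 2.29], [0.18, 2.7], [-1.29, 4.43], [0.17, 2.64], [-3, 3]. Speed limits (rad/s): [2.57, 2.57, 3.14, 3.14, 3.14, 3.14].

## Interface

Orientations are given as a rotation vector (axis times angle).
In Python, from workcell import bot gives the robot as it stands. Calls block until the motion is done:
- bot.goto(position, orientation): joint-space move of the TCP to a pose.
- bot.line_to(position, rot=None, max_speed=0.15): straight line of the TCP; rot=None keeps the orientation; max_speed is the mean speed in m/s.
- bot.set_joints(angles): joint-space move.
- bot.set_gripper(opening, newtons=None): opening from 0.0 (shut) to 1.0 (fully open); newtons is the grip in N (None keeps the last); returns when the fingers have stopped.
- bot.hold(seconds).
- bot.inverse_kinematics(position, orientation): joint angles nearest the present ones, or None.
- bot.read_camera(name): name is "scene" or "top" or "wrist"; returns a dict with "pixels" (420x560x3 uint8, blue, green, red), "fx", "fy", "cx", "cy" (pixels), "R" (3x3) and "t" (3): a world point X has camera coordinates R X + t. Camera axes: x right, y down, z forward; pixel columns grow to the right and rows downward; lengths in m; the calibration is good to about 2 mm. The wrist camera is an equidistant fisheye: a pixel r from the principal point sees the ray r / f radians off the axis. A picture is of the moment at which its call begins. There is no depth.
A pose or a line that the arm cannot do raises bot.MotionError and nothing moves.
- bot.job_done(): hands the job in; it is judged then, once.
Readings, each from a call of its own:
- bot.current_clock(): time.
- bot.current_joints(): joint angles.
- bot.current_joint_vel(): joint speeds.
- bot.current_effort(): joint torques, N m.
- bot.current_ee_pos(): TCP position.
- bot.current_tool_rot(): TCP orientation.
- bot.current_contact_force(): force on the tool from outside, world axes, zero at the start.
- bot.current_ft_torque(): the same for the moment, N m.
- bot.current_opening(): opening from 0.0 (shut) to 1.0 (fully open).
- bot.current_grip_force(): force on a finger pad.
Only numpy, scipy, OpenCV 4.12 (cv2) and the standard library are available. Lean on these libraries where they do the work, as an engineer would, in place of code of your own. Each camera call takes 0.05 s, during which the arm holds its last target. There are 200 camera calls.

## Task

The tart is ready to be carried to the oven: pick up the loose handle, slide its open end onto the skillet's stub until the sprung brass catch pops up through the slot, then tug the handle firmly straight back, so that the skillet comes up against the rim of its board and the catch takes the load, and let go of it. Do not wrench the catch, and do not ram, lift or tip the skillet, and leave the jar, the ramekin and the brush alone.

Things in the scene. Friction and masses are not known exactly. Their poses are not given: they have to be found in the camera images.
- skillet: Black cast-iron skillet with an unbaked lattice tart, 2.3 kg, standing loose in the recess of board; 240 mm across the rim, 200 mm at its foot, 50 mm high. Origin: centre of the underside; z up. Along its -x (towards the robot and to its right) stick out a black collar, 36 mm wide, 26 mm high, and from that the bright steel stub; a small helper lip is at +x.
- board: Round wooden serving board under the skillet, 272 mm across, fixed. Origin: centre of its underside. Its recess, 212 mm across, floor 12 mm above the worktop, rim 22 mm, holds the skillet's foot with 6 mm of play when centred (it starts off-centre): it slides at 3 to 5 N of sideways push or pull until it meets the rim, and then stands firm.
- shoulder (a point): Point on the stub's axis in the collar's flat end face (the shoulder), 130 mm along -x from the skillet's origin, 36 mm above its underside: the handle's mouth stops here when fully home. Axes as the skillet's.
- stub_end (a point): Centre of the stub's free end, 55 mm from the shoulder along -x of the skillet; axes as the skillet's. The stub is level, of rectangular section, 20 mm wide (y), 14 mm high (z), smooth (friction about 0.15); its last 8 mm taper to 13 x 7 mm as a lead-in.
- catch: Brass spring catch (button) in the stub's top, 8 x 9 mm, 5.5 mm proud. Origin: in its flat top, 15 mm from the shoulder and 12.5 mm above the stub's axis when up. Sinks straight down (spring 5.5 to 9 N). Its outer side is a 45 degree ramp: 9 to 12 N of push rides over it. Its side to the skillet is square, 13.5 mm from the shoulder; a firm tug is some 12 N, over 20 N harms it.
- handle: Detachable handle lying flat on the worktop, slot up: 180 mm long, 28 mm wide, 22 mm high, 240 g, plain parallel sides, balances near its middle. Salmon grip (105 mm, -x end), black band, bright steel sleeve (75 mm, +x end). Origin: centre of the underside at mid length; +x points to the open mouth, z up. On the stub its x and the skillet's x point the same way.
- mouth (a point): Centre of the sleeve's open mouth: 90 mm along +x from the handle's origin, 11 mm above its underside; axes as the handle's. The sleeve is a straight rectangular tube, 3 mm wall, inside 22 mm wide, 16 mm high, 75 mm deep: 1 mm clearance all round on the stub.
- slot (a point): Centre of the slot in the sleeve's top wall, 14 mm long, 12 mm wide, 19 mm behind the mouth, at the outer surface. The catch pops up into it when the mouth is about 1.5 mm short of the shoulder: the push falls off, then the sleeve meets the shoulder. Locked, the sleeve has about 1.5 mm of play along the stub; tugged back, the slot's front edge bears on the catch.
- flour_jar: White jar with a wooden lid, 80 mm across, 85 mm high; a bystander. Origin: centre of its underside.
- ramekin: Blue ceramic ramekin, 90 mm across, 50 mm high; a bystander. Origin: centre of its underside.
- pastry_brush: Pastry brush with a wooden handle, 200 mm long, lying flat; a bystander. Origin: centre of its underside; long axis x.
Not all that is in view belongs to the job. Leave any orange look-alike of the handle alone.

How it is judged:
By the outcome, as a careful person would: the job done as asked, in the order asked, and still so for the second after the job is handed in, with the robot touching nothing.
It also fails if it takes over 53 s, if anything falls off the work surface, if the arm or the gripper's body presses on something with over 40 N, if the wrist force passes 120 N, or if a joint passes its speed limit or range.

## Working session

There is one attempt and no reset: what is moved stays moved. The work goes in short steps, each a Python script; the robot and the scene stay as the last script left them, time stands still between calls to the robot, and variables do not carry over. Pictures are saved under pics/ and viewed, at most 10 in all, crops included, and the job is handed in when it is done.

```bash
ls; mkdir -p pics; python3 - <<'E'
from workcell import bot
import cv2,numpy as np,pickle
d={}
for n in("scene","top"):
    c=bot.read_camera(n);d[n]=c;cv2.imwrite(f"pics/{n}0.png",c["pixels"])
    print(n,c["fx"],c["cx"],c["cy"],np.round(c["R"],3).tolist(),np.round(c["t"],3).tolist())
pickle.dump(d,open("c0.pkl","wb"))
print(bot.current_clock())
E
```

```text
pics
scene 411.16788016663276 276.10280109980425 211.76039460731798 [[0.136, 0.991, 0.01], [0.686, -0.087, -0.723], [-0.715, 0.105, -0.691]] [0.002, -0.333, 1.417]
top 408.25569743010533 280.43815392784893 209.31071545575116 [[-0.017, -1.0, 0.014], [-0.99, 0.015, -0.143], [0.142, -0.017, -0.99]] [-0.087, 0.555, 0.97]
0.1
```

View pics/scene0.png

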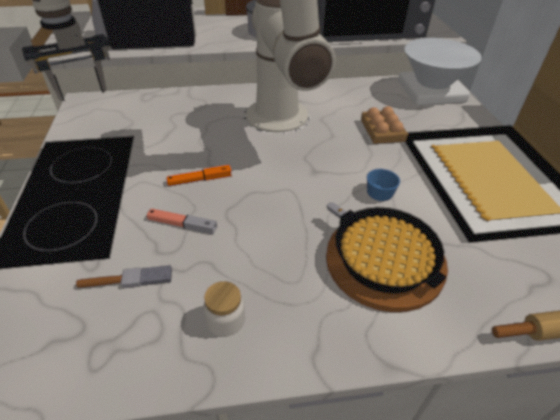

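View pics/top0.png

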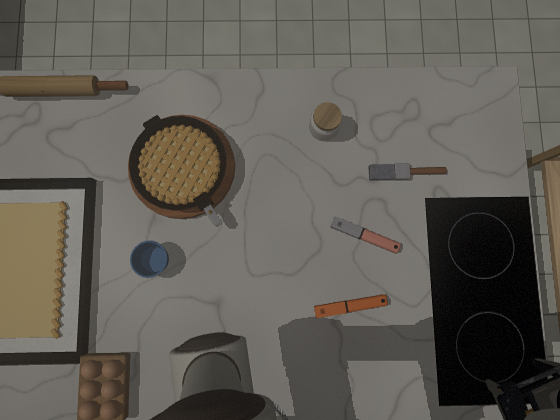

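The scene view shows the salmon/steel handle at (181,220), an orange look-alike at (200,175), the brush at (125,277), and the skillet stub at about (335,209). In the top view these are at (367,235), (352,306), (408,171) and (213,217). Look-alikes for the handle are the orange one and the brush. By the description I choose the salmon one with the steel sleeve, and check it in a close crop.

```bash
python3 - <<'E'
import cv2,numpy as np,pickle
d=pickle.load(open("c0.pkl","rb"))
def crop(n,x,y,w,h,s): return cv2.resize(d[n]["pixels"][y:y+h,x:x+w],None,fx=s,fy=s,interpolation=cv2.INTER_CUBIC)
# each 400x300; s=4 -> 100x75
A=np.vstack([np.hstack([crop("top",320,200,100,75,4),crop("top",175,175,100,75,4)]),
 np.hstack([crop("scene",130,185,100,75,4),crop("scene",310,185,100,75,4)])])
A=cv2.convertScaleAbs(A,alpha=1.3)
for i in range(0,800,40): cv2.line(A,(i,0),(i,4),(0,0,255),1);cv2.line(A,(i,300),(i,304),(0,0,255),1)
cv2.imwrite("pics/crop0.png",A)
E
```

```text
(no output)
```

View pics/crop0.png

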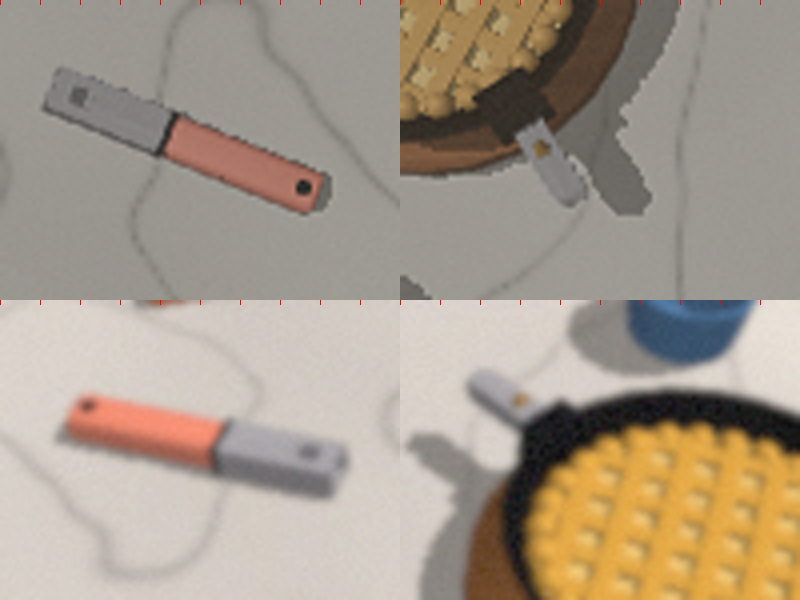

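The crop confirms the choice: salmon grip, black band and steel sleeve with the slot up. In the top view the slot is at about (339.8,224.2), the grip hole at (396,246.8) and the catch at (210.5,212). In the scene view they are at (207.5,223), (152,211.3) and (340.3,210).

```bash
cat > h.py <<'E'
import numpy as np,cv2,pickle
from scipy.optimize import least_squares
from scipy.spatial.transform import Rotation as Ro
def ray(c,u,v,fish=False):
    x,y=(u-c["cx"])/c["fx"],(v-c["cy"])/c["fy"]
    if fish:
        r=np.hypot(x,y);k=np.tan(r)/r if r>1e-9 else 1;x,y=x*k,y*k
    R=np.array(c["R"]);d=R.T@np.array([x,y,1.]);return -R.T@np.array(c["t"]),d/np.linalg.norm(d)
def tri(obs):
    A=0;b=0
    for o,d in obs:
        P=np.eye(3)-np.outer(d,d);A=A+P;b=b+P@o
    X=np.linalg.solve(A,b);return X,[np.linalg.norm((np.eye(3)-np.outer(d,d))@(X-o))*1e3 for o,d in obs]
def atz(c,u,v,z,fish=False):
    o,d=ray(c,u,v,fish);return o+d*(z-o[2])/d[2]
def proj(c,X,fish=False):
    p=np.array(c["R"])@X+np.array(c["t"])
    if fish:
        r=np.hypot(p[0],p[1]);th=np.arctan2(r,p[2]);q=p[:2]/r*th
    else: q=p[:2]/p[2]
    return q*[c["fx"],c["fy"]]+[c["cx"],c["cy"]]
def down(yaw): # tool z down, tool y axis along world dir yaw+90
    M=np.array([[np.cos(yaw),np.sin(yaw),0],[np.sin(yaw),-np.cos(yaw),0],[0,0,-1]]);return Ro.from_matrix(M).as_rotvec()
E
python3 - <<'E'
from h import *
d=pickle.load(open("c0.pkl","rb"));T,S=d["top"],d["scene"]
for n,a,b in [("slot",(339.75,224.25),(207.5,223)),("hole",(396,246.75),(152,211.25)),("catch",(210.5,212),(340.25,210)),("stubend",(218.5,225),(329,205.5)),("jar lid",(327,116),(223,297)),("ramekin",(149,258),(382,185))]:
    X,e=tri([ray(T,*a),ray(S,*b)]);print(n,X.round(4),np.round(e,1))
for n,a,z in [("slot",(339.75,224.25),.022),("hole",(396,246.75),.022),("catch",(210.5,212),.0605),("skillet rim c",(178.5,163),.062)]: print(n,atz(T,*a,z).round(4))
E
```

```text
slot [ 0.5161 -0.2439  0.0204] [1.2 1.2]
hole [ 0.4573 -0.3819  0.0214] [1.7 1.7]
catch [0.5477 0.0766 0.0553] [2.4 2.4]
stubend [0.5167 0.0579 0.0439] [1.7 1.7]
jar lid [ 0.7786 -0.2129  0.0791] [1.2 1.2]
ramekin [0.4391 0.2267 0.0285] [1.3 1.3]
slot [ 0.5159 -0.2448  0.022 ]
hole [ 0.4573 -0.3835  0.022 ]
catch [0.5465 0.0734 0.0605]
skillet rim c [0.6688 0.1524 0.062 ]
```

```bash
python3 - <<'E'
from workcell import bot
from h import *
print("R0",Ro.from_rotvec(bot.current_tool_rot()).as_matrix().round(2).tolist())
q0=np.array(bot.current_joints())
hy=np.radians(67.0); sy=np.radians(32.9)
for k in (0,np.pi):
    a=bot.inverse_kinematics([.488,-.3096,.15],down(hy+k)); b=bot.inverse_kinematics([.45,.01,.10],down(sy+k))
    print(None if a is None else np.round(a,2),None if b is None else np.round(b,2))
E
```

```text
R0 [[0.94, 0.35, -0.0], [0.35, -0.94, 0.0], [0.0, -0.0, -1.0]]
[-0.77  0.22  1.66  0.    1.26 -0.37] [-0.25 -0.04  2.05 -0.    1.14  0.75]
[-0.77  0.22  1.66 -0.    1.26  2.77] [-0.25 -0.04  2.05 -0.    1.14 -2.39]
```

```bash
python3 - <<'E'
from workcell import bot
from h import *
hy=np.radians(67.0);u=np.array([np.cos(hy),np.sin(hy),0])
p=np.array([.488,-.3096,.0])
W=[]
bot.goto(p+[0,0,.20],down(hy)); W.append(bot.read_camera("wrist"))
bot.line_to(p+[0,0,.12],max_speed=.2); W.append(bot.read_camera("wrist"))
pickle.dump(W,open("w1.pkl","wb"))
print(bot.current_clock(),bot.current_contact_force(),W[0]["fx"],W[0]["cx"],W[0]["cy"])
for w in W:
    print("cam",(-np.array(w["R"]).T@w["t"]).round(3), np.array(w["R"])[2].round(2))
    for n,s in(("slot",71),("origin",0),("hole",-80)): print(n,proj(w,p+u*s/1000+[0,0,.022],True).round(1))
cv2.imwrite("pics/w1.png",np.hstack([cv2.resize(w["pixels"],(400,300),interpolation=cv2.INTER_AREA) for w in W]))
E
```

```text
2.1333 [0.94393634 1.61850633 0.29803373] 325.19226210127806 275.1553272894632 214.24210562396516
cam [ 0.52  -0.235  0.37 ] [-0.11 -0.27 -0.96]
slot [275.3 127.9]
origin [275.3 192.9]
hole [275.4 259.4]
cam [ 0.52  -0.234  0.291] [-0.11 -0.27 -0.96]
slot [274.8 131.3]
origin [274.8 214.4]
hole [274.8 294.5]
```

View pics/w1.png

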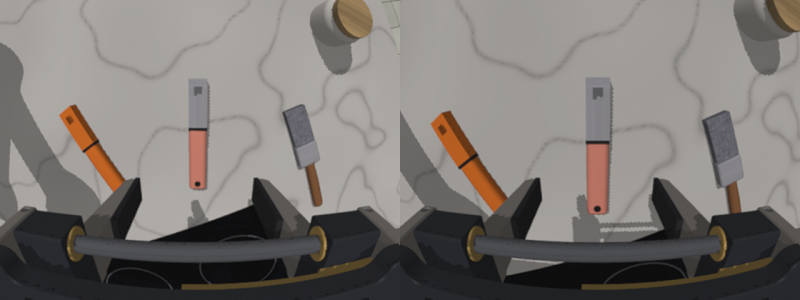

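The slot is at about (277,129) and (276,130) in the two wrist views, and the hole at (277,258) and (276,293). Both agree with the predictions within 2 px, so I grasp now.

```bash
python3 - <<'E'
from workcell import bot
from h import *
hy=np.radians(67.0);sy=np.radians(32.9);us=np.array([np.cos(sy),np.sin(sy),0])
p=np.array([.488,-.3096,.0])
bot.set_gripper(.6,40)
bot.line_to(p+[0,0,.004],max_speed=.12)
print("bot",np.round(bot.current_contact_force(),2))
bot.set_gripper(0,40)
print("open mm",bot.current_opening()*92,bot.current_grip_force())
bot.line_to(p+[0,0,.10],max_speed=.15)
c=np.array([.6688,.1524,0])
q=c-us*.330
bot.goto(q+[0,0,.055],down(sy)); 
bot.line_to(q+[0,0,.041],max_speed=.1); bot.hold(.3)
W={n:bot.read_camera(n) for n in("wrist","top","scene")}
pickle.dump(W,open("w2.pkl","wb"))
print(bot.current_clock(),np.round(bot.current_contact_force(),2),np.round(bot.current_ft_torque(),2),np.round(bot.current_ee_pos(),4))
w=W["wrist"]; im=w["pixels"]
for n,s,z in(("mouth",240,.059),("stubend top",177,.055),("catch",145,.0605)): print(n,proj(w,c-us*s/1000+[0,0,z],True).round(1),proj(W["top"],c-us*s/1000+[0,0,z]).round(1))
A=cv2.resize(im[0:260,100:450],None,fx=2.2,fy=2.2,interpolation=cv2.INTER_CUBIC);cv2.imwrite("pics/w2.png",A)
E
```

```text
bot [ 0.72 -0.69 -0.24]
open mm 27.77571109324067 40.00005841255188
7.1583 [ 0.92  0.01 -2.24] [ 0.03 -0.02 -0.05] [ 0.3919 -0.0269  0.0412]
mouth [274.5 102.4] [231.9 244.5]
stubend top [274.6 -19.3] [217.9 223. ]
catch [274.7 -75.7] [210.4 211.8]
```

View pics/w2.png

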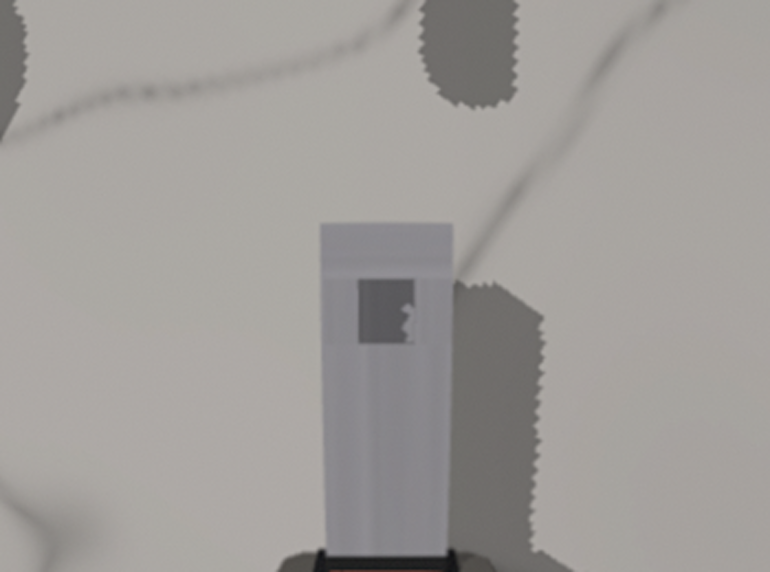

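The mouth edge is at about (275.9,101.4) in the wrist view against a predicted (274.5,102.4), and the handle is straight in the grip. The stub is out of this view, so I check the alignment in the top and scene crops.

```bash
python3 - <<'E'
from h import *
d=pickle.load(open("w2.pkl","rb"))
def crop(n,x,y,w,h,s):
    A=cv2.resize(d[n]["pixels"][y:y+h,x:x+w],None,fx=s,fy=s,interpolation=cv2.INTER_CUBIC);return cv2.convertScaleAbs(A,alpha=1.4)
A=np.hstack([crop("top",198,195,50,75,8),crop("scene",300,170,50,75,8)])
for i in range(0,800,40): A[:5,i]=(0,0,255);A[(i*3//4),:5]=(0,0,255)
for i in range(0,600,40): A[i,395:405]=(0,0,255)
cv2.imwrite("pics/c2.png",A)
E
```

```text
(no output)
```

View pics/c2.png

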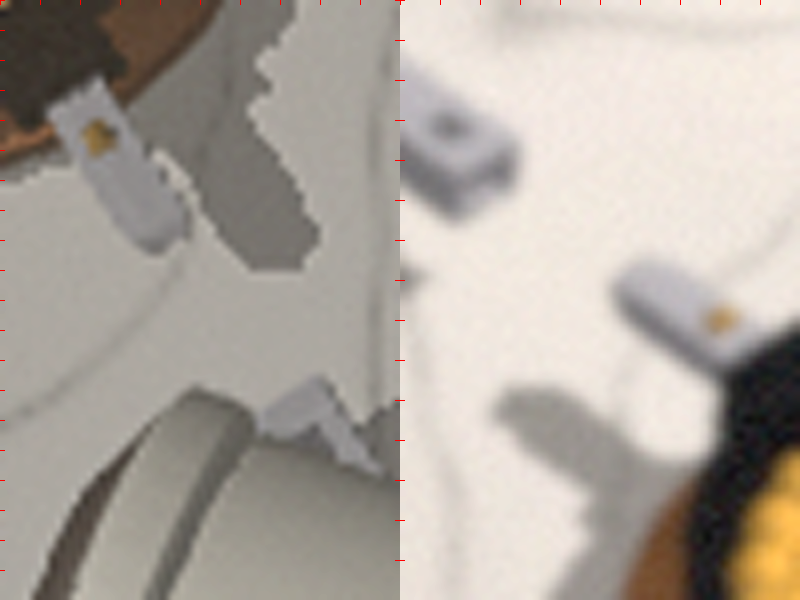

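In the top view the catch is at (210.4,212.0), the shoulder corners at (204.3,209.4) and (210.3,204.8), and the mouth's right corner at (238,242.3). For finer alignment I take two wrist views with the stub just ahead of the raised mouth.

```bash
python3 - <<'E'
from workcell import bot
from h import *
d=pickle.load(open("w2.pkl","rb"));T=d["top"]
P=lambda x,y:atz(T,x/8+198,y/8+195,.055)
L=[P(50,115),P(118,218)];R=[P(98,78),P(165,180)]
for a,b in(L,R): print(a.round(4),b.round(4),np.degrees(np.arctan2(*(a-b)[1::-1])).round(1))
print("width",np.linalg.norm(L[0]-R[0]))
sy=np.radians(32.9);us=np.array([np.cos(sy),np.sin(sy),0]);c=np.array([.6688,.1524,0])
bot.line_to(c-us*.330+[0,0,.13],max_speed=.15)
V=[]
for dd,z in((.288,.13),(.288,.18)):
    bot.line_to(c-us*dd+[0,0,z],max_speed=.15);bot.hold(.15);V.append(bot.read_camera("wrist"))
    for n,s,zz in(("mouth",dd*1000-90,z+.018),("stubend top",177,.055),("catch",145,.0605),("sh",130,.055)): print(n,proj(V[-1],c-us*s/1000+[0,0,zz],True).round(1))
pickle.dump(V,open("w3.pkl","wb"));print(bot.current_clock())
A=np.hstack([cv2.resize(v["pixels"][0:120,235:315],None,fx=5,fy=5,interpolation=cv2.INTER_CUBIC) for v in V])
A=cv2.convertScaleAbs(A,alpha=1.3)
for i in range(0,600,50): A[i,:5]=(0,0,255);A[i,395:405]=(0,0,255)
for i in range(0,800,50): A[:5,i]=(0,0,255)
cv2.imwrite("pics/c3.png",A)
E
```

```text
[0.5539 0.0895 0.055 ] [0.5221 0.0687 0.055 ] 33.2
[0.5651 0.075  0.055 ] [0.5335 0.0545 0.055 ] 33.0
width 0.01828678490208131
mouth [275.8 100.1]
stubend top [275.7  79.1]
catch [275.8  36.2]
sh [275.8  19.4]
mouth [276.7 100.4]
stubend top [276.4  85.6]
catch [276.4  49.8]
sh [276.4  35.2]
9.2167
```

View pics/c3.png

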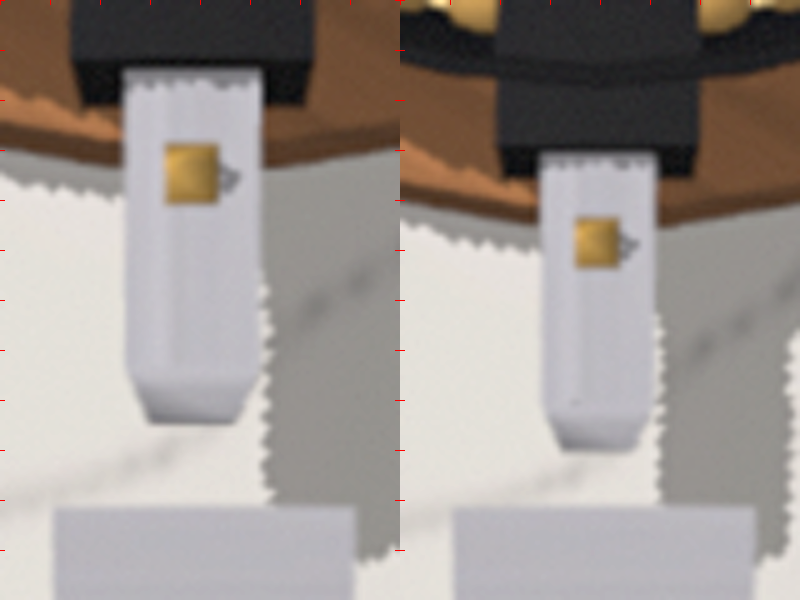

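In the first wrist view the stub's mid column is 273.7, with the taper start at row 74.5 and the shoulder at row 14. In the second these are 274.6, 82.4 and 30.7, and the mouth's mid column is 275.8 in both. The stub looks parallel to the sleeve and about 1.5 mm to its left, so I compute this exactly.

```bash
python3 - <<'E'
from workcell import bot
from h import *
V=pickle.load(open("w3.pkl","rb"))
sy=np.radians(32.9);us=np.array([np.cos(sy),np.sin(sy),0]);n=np.array([-us[1],us[0],0]);c=np.array([.6688,.1524,0])
def rep(nm,X): print(nm,"s %.1f lat %.2f z %.1f"%((X-c)@us*1e3,(X-c)@n*1e3,X[2]*1e3))
pts={"sh":((193,70),(198,153)),"taper":((193.5,372),(198,411)),"end":((194,423),(198,451)),"catchfar":((191.5,146),(196.5,219)),"catchnear":((192,204),(197.5,266))}
for k,ab in pts.items():
    o=[ray(v,x/5+235,y/5,True) for v,(x,y) in zip(V,ab)]
    X,e=tri(o);rep(k,X);print("   resid",np.round(e,2))
    for v,(x,y) in zip(V,ab): rep("   at55",atz(v,x/5+235,y/5,.055,True))
for v,z,x in zip(V,(.13,.18),(204,204)): rep("mouth",atz(v,x/5+235,101.3,z+.018,True))
print((np.array(bot.current_ee_pos())-c)@n*1e3,(np.array(bot.current_ee_pos())-c)@us*1e3,bot.current_ee_pos()[2])
E
```

```text
sh s -125.7 lat 1.61 z 55.6
   resid [0. 0.]
   at55 s -125.5 lat 1.61 z 55.0
   at55 s -125.5 lat 1.61 z 55.0
taper s -175.8 lat 1.46 z 72.3
   resid [0.05 0.05]
   at55 s -173.4 lat 1.51 z 55.0
   at55 s -173.9 lat 1.58 z 55.0
end s -180.9 lat 1.52 z 51.8
   resid [0.07 0.07]
   at55 s -181.2 lat 1.43 z 55.0
   at55 s -181.2 lat 1.57 z 55.0
catchfar s -139.2 lat 1.82 z 59.5
   resid [0.03 0.03]
   at55 s -138.0 lat 1.82 z 55.0
   at55 s -138.2 lat 1.87 z 55.0
catchnear s -146.0 lat 1.74 z 49.9
   resid [0.03 0.03]
   at55 s -147.3 lat 1.74 z 55.0
   at55 s -147.1 lat 1.69 z 55.0
mouth s -198.6 lat 0.01 z 148.0
mouth s -198.4 lat 0.43 z 198.0
0.6716761964454796 -288.6238065037217 0.17867425092315836
```

```bash
cat >> h.py <<'E'
sy=np.radians(32.9);us=np.array([np.cos(sy),np.sin(sy),0]);n=np.array([-us[1],us[0],0]);c=np.array([.6688,.1524,0])
B=np.array([us,n,[0,0,1]])
def at(s,l,z): return c+us*s+n*l+np.array([0,0,z])
E
python3 - <<'E'
from workcell import bot
from h import *
l,z=.00155,.041
bot.line_to(at(-.292,l,.06),max_speed=.1); bot.line_to(at(-.292,l,z),max_speed=.05); bot.hold(.5)
f0=np.mean([B@bot.current_contact_force() for _ in range(3)],0);np.save("f0.npy",f0);t0=np.array(bot.current_ft_torque());np.save("t0.npy",t0)
print("base",f0.round(2),(B@(np.array(bot.current_ee_pos())-c)*1e3).round(2),bot.current_clock())
s=-.292
while s<-.240-1e-9:
    s+=.003; bot.line_to(at(s,l,z),max_speed=.03)
    f=B@bot.current_contact_force()-f0; tq=B@(np.array(bot.current_ft_torque())-t0)
    print(round(s*1e3),f.round(1),tq.round(2),(B@(np.array(bot.current_ee_pos())-c)*1e3).round(1))
    if f[0]<-8 or max(abs(f[1:]))>8: print("stop");break
print(bot.current_clock())
E
```

```text
base [ 0.48  0.   -2.37] [-291.99    1.49   41.07] 11.6
-289 [-0.1  0.1  0.8] [ 0.04 -0.01  0.07] [-288.8    1.5   41. ]
-286 [-1.6  0.9 -0. ] [ 0.01 -0.05 -0.02] [-285.8    1.5   41. ]
-283 [-0.6 -0.2  0.9] [ 0.05 -0.05  0.04] [-282.8    1.5   41. ]
-280 [-0.7  0.4 -0.1] [-0.04 -0.    0.01] [-279.9    1.5   41. ]
-277 [-0.7 -1.   0.2] [ 0.02 -0.02 -0.03] [-276.8    1.5   41.1]
-274 [-0.3 -1.1  1. ] [ 0.03  0.04 -0.01] [-273.8    1.5   41. ]
-271 [-0.4  0.5  0.6] [-0.07 -0.03  0.02] [-270.8    1.5   41. ]
-268 [-0.3 -0.6  0.3] [-0.02  0.01 -0.  ] [-267.8    1.5   41. ]
-265 [-0.7 -0.2  0.5] [ 0.04 -0.07  0.02] [-264.8    1.5   41. ]
-262 [-0.9  0.   0.6] [ 0.04 -0.01  0.07] [-261.8    1.5   41. ]
-259 [-0.7  0.4  0.9] [0.03 0.01 0.03] [-258.8    1.5   41. ]
-256 [-0.7  0.2  0.6] [0.04 0.01 0.05] [-255.8    1.5   41. ]
-253 [-0.8  0.9 -0.4] [ 0.01 -0.02  0.01] [-252.8    1.5   41. ]
-250 [-0.4  0.1  1.1] [0.07 0.   0.02] [-249.8    1.5   41. ]
-247 [-0.2 -0.1  0.4] [ 0.03 -0.   -0.01] [-246.8    1.5   41.1]
-244 [-0.4  0.5 -0.4] [-0.01 -0.07  0.04] [-243.9    1.5   41. ]
-241 [-0.2 -0.2  0.4] [0.02 0.01 0.02] [-240.9    1.5   41. ]
-238 [0.1 0.7 0.4] [0.01 0.   0.03] [-237.8    1.5   41. ]
16.1
```

```bash
python3 - <<'E'
from workcell import bot
from h import *
l,z=.00155,.041;f0=np.load("f0.npy");t0=np.load("t0.npy")
s=-.238;pk=0
while s<-.196:
    s+=.0008; bot.line_to(at(s,l,z),max_speed=.015)
    f=np.mean([B@bot.current_contact_force() for _ in range(4)],0)-f0; tq=B@(np.array(bot.current_ft_torque())-t0)
    print(round(s*1e3,1),f.round(1),tq.round(2),((np.array(bot.current_ee_pos())-c)@us*1e3).round(1))
    pk=max(pk,-f[0])
    if pk>8 and -f[0]<5: print("drop");break
    if -f[0]>16 or max(abs(f[1:]))>10: print("stop");break
print(bot.current_clock())
C={k:bot.read_camera(k) for k in("wrist","scene","top")};pickle.dump(C,open("w4.pkl","wb"))
E
```

```text
-237.2 [-1.   0.6 -0.5] [ 0.   -0.03 -0.02] -237.2
-236.4 [-1.4  0.3  1.4] [ 0.09  0.13 -0.01] -236.5
-235.6 [-3.6 -0.2  2.7] [0.12 0.36 0.01] -235.9
-234.8 [-6.   0.4  3.1] [0.08 0.59 0.04] -235.3
-234.0 [-7.   0.4  4.8] [0.06 0.68 0.05] -234.6
-233.2 [-7.5 -0.4  5.1] [0.04 0.63 0.03] -233.8
-232.4 [-6.6  0.1  4.6] [0.06 0.66 0.  ] -233.0
-231.6 [-6.4  0.9  4.7] [-0.03  0.7   0.02] -232.2
-230.8 [-7.3  0.7  5.4] [0.06 0.64 0.03] -231.5
-230.0 [-6.6  0.2  3.8] [0.01 0.7  0.07] -230.7
-229.2 [-7.   1.   4.3] [0.02 0.71 0.07] -229.9
-228.4 [-5.6 -0.1  4. ] [0.06 0.71 0.01] -229.1
-227.6 [-6.6  0.3  5.4] [-0.    0.78  0.13] -228.4
-226.8 [-7.7  0.1  4.7] [0.04 0.74 0.07] -227.7
-226.0 [-8.5 -0.2  5.1] [0.   1.07 0.02] -227.4
-225.2 [-9.5  0.   5.1] [-0.    1.14  0.02] -226.8
-224.4 [-9.7 -0.4  3.2] [-0.03  1.21  0.04] -226.2
-223.6 [-10.4  -0.1   4.1] [ 0.03  1.34 -0.03] -225.7
-222.8 [-10.2  -0.1   4.2] [-0.06  1.38  0.01] -225.1
-222.0 [-0.3  0.8  0.2] [ 0.08  0.18 -0.03] -221.9
drop
21.1
```

```bash
python3 - <<'E'
from workcell import bot
from h import *
l,z=.00155,.041;f0=np.load("f0.npy");t0=np.load("t0.npy")
s=-.222
while s<-.200:
    s+=.0007; bot.line_to(at(s,l,z),max_speed=.015)
    f=np.mean([B@bot.current_contact_force() for _ in range(4)],0)-f0; tq=B@(np.array(bot.current_ft_torque())-t0)
    print(round(s*1e3,1),f.round(1),tq.round(2),((np.array(bot.current_ee_pos())-c)@us*1e3).round(1))
    if -f[0]>6 or max(abs(f[1:]))>10: print("stop");break
print(bot.current_clock())
C={k:bot.read_camera(k) for k in("wrist","scene","top")};pickle.dump(C,open("w5.pkl","wb"))
D=pickle.load(open("w4.pkl","rb"))
f=lambda C:cv2.convertScaleAbs(cv2.resize(C["wrist"]["pixels"][20:140,235:315],None,fx=5,fy=5,interpolation=cv2.INTER_CUBIC),alpha=1.3)
cv2.imwrite("pics/c5.png",np.hstack([f(D),f(C)]))
E
```

```text
-221.3 [-4.1  0.4 -0.5] [ 0.04  0.65 -0.  ] -221.7
-220.6 [-3.7 -0.3  0.9] [0.01 0.83 0.06] -220.9
-219.9 [-5.5 -0.  -1. ] [0.06 0.91 0.02] -220.1
-219.2 [-4.3  0.1 -0.4] [0.15 0.82 0.06] -219.2
-218.5 [-4.8  0.6 -1.6] [0.11 0.89 0.09] -218.5
-217.8 [-4.7  0.1 -0.5] [0.09 0.86 0.12] -217.7
-217.1 [-5.   0.1 -1. ] [0.14 0.9  0.04] -217.1
-216.4 [-5.8  0.5 -0.5] [0.06 0.97 0.03] -216.4
-215.7 [-5.2  0.6 -0.9] [0.07 0.91 0.04] -215.6
-215.0 [-4.4 -1.  -1.4] [0.07 0.93 0.01] -214.9
-214.3 [-4.   0.8 -0.8] [0.08 0.92 0.08] -214.3
-213.6 [-4.6  0.3 -1.4] [0.08 0.91 0.06] -213.5
-212.9 [-4.2  0.2 -1.2] [0.03 0.81 0.04] -212.7
-212.2 [-4.   0.8 -1.1] [0.06 0.82 0.1 ] -212.0
-211.5 [-4.1  0.5 -0.5] [0.07 0.86 0.06] -211.4
-210.8 [-1.2 -0.6 -3.3] [0.07 0.33 0.03] -210.1
-210.1 [ 0.7  0.4 -2.9] [0.08 0.22 0.01] -209.6
-209.4 [-0.4  0.2 -1.7] [-0.04  0.21  0.04] -209.2
-208.7 [-3.8  0.3 -0.3] [-0.02  0.78 -0.03] -209.1
-208.0 [-6.7 -0.8  1.1] [-0.12  1.2  -0.06] -209.1
stop
26.25
```

View pics/c5.png

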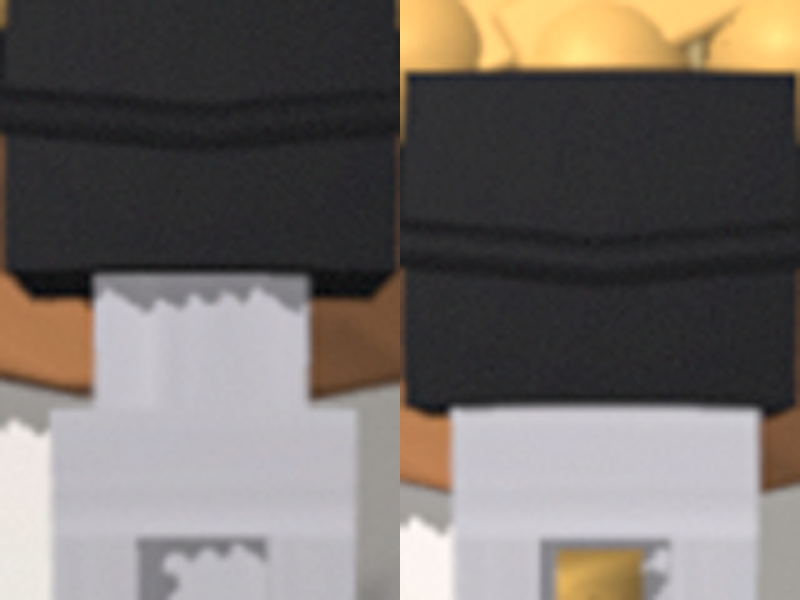

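The right-hand picture shows the brass catch up through the slot at about (597,575), with the sleeve mouth against the collar at row 408: it is locked. Now the tug.

```bash
python3 - <<'E'
from workcell import bot
from h import *
l,z=.00155,.041;f0=np.load("f0.npy");t0=np.load("t0.npy")
s=-.2085
while s>-.235:
    s-=.0005; bot.line_to(at(s,l,z),max_speed=.012)
    f=np.mean([B@bot.current_contact_force() for _ in range(4)],0)-f0; tq=B@(np.array(bot.current_ft_torque())-t0)
    print(round(s*1e3,1),f.round(1),tq.round(2),(B@(np.array(bot.current_ee_pos())-c)*1e3).round(1))
    if f[0]>11.7 or max(abs(f[1:]))>10: print("stop");break
bot.hold(.4)
f=[(B@bot.current_contact_force()-f0).round(1) for _ in range(3)];print(f,bot.current_clock())
E
```

```text
-209.0 [-3.4 -0.1 -1.4] [-0.02  0.76 -0.05] [-209.1    1.6   41. ]
-209.5 [-0.8  0.2 -2.1] [-0.01  0.27  0.02] [-209.2    1.5   41. ]
-210.0 [ 0.2 -0.8 -3.1] [ 0.05  0.09 -0.02] [-209.6    1.5   41.1]
-210.5 [ 0.3 -0.3 -3. ] [0.04 0.09 0.02] [-210.4    1.5   41. ]
-211.0 [ 3.2 -0.4 -3.7] [ 0.05 -0.31  0.04] [-210.5    1.4   41.2]
-211.5 [ 4.8 -0.1 -2.9] [ 0.07 -0.62  0.05] [-211.     1.4   41.2]
-212.0 [ 4.1 -0.6 -2.1] [ 0.02 -0.54  0.  ] [-211.7    1.4   41.2]
-212.5 [ 5.1 -0.3 -2.4] [ 0.05 -0.55 -0.03] [-212.3    1.4   41.1]
-213.0 [ 4.3 -0.3 -2.3] [ 0.03 -0.53  0.02] [-212.9    1.4   41.1]
-213.5 [ 3.5  0.7 -2.1] [ 0.02 -0.63  0.03] [-213.4    1.5   41.1]
-214.0 [ 3.8 -0.  -2.4] [ 0.   -0.58  0.02] [-213.9    1.5   41.1]
-214.5 [ 3.2 -0.3 -0.8] [ 0.03 -0.63  0.04] [-214.5    1.5   41. ]
-215.0 [ 4.7 -0.5 -1.3] [-0.02 -0.68  0.  ] [-215.     1.5   41. ]
-215.5 [ 4.3  0.8 -1.7] [-0.02 -0.63  0.03] [-215.5    1.5   41. ]
-216.0 [ 3.5 -0.3 -0.7] [-0.02 -0.64  0.02] [-216.     1.5   41. ]
-216.5 [ 4.4  0.6 -1.1] [ 0.   -0.66 -0.02] [-216.5    1.5   41. ]
-217.0 [ 4.9 -0.4 -1.4] [-0.   -0.61  0.01] [-217.     1.5   41. ]
-217.5 [ 4.4 -0.  -1.6] [-0.01 -0.59  0.01] [-217.5    1.5   41. ]
-218.0 [ 4.8  0.6 -2.1] [-0.   -0.67 -0.02] [-217.9    1.6   41. ]
-218.5 [ 6.7  0.7 -2.3] [ 0.01 -0.94  0.06] [-218.     1.5   41.1]
-219.0 [ 7.7  0.3 -2.4] [ 0.1  -1.19  0.03] [-218.1    1.5   41.2]
-219.5 [ 8.6 -1.2 -3.7] [ 0.12 -1.44  0.06] [-218.1    1.4   41.3]
-220.0 [10.5  1.1 -3.9] [ 0.14 -1.65  0.09] [-218.2    1.4   41.4]
-220.5 [11.4  2.2 -3.2] [ 0.24 -1.86  0.11] [-218.3    1.3   41.7]
-221.0 [12.9  1.2 -2.9] [ 0.27 -2.08  0.13] [-218.4    1.2   41.8]
stop
[array([12.6,  0.2, -3.6]), array([12.6,  0.2, -3.6]), array([12.6,  0.2, -3.6])] 33.05
```

```bash
python3 - <<'E'
from workcell import bot
from h import *
l,z=.00155,.041;f0=np.load("f0.npy")
g=lambda: (np.mean([B@bot.current_contact_force() for _ in range(3)],0)-f0).round(1)
bot.line_to(at(-.2215,l,z),max_speed=.01);bot.hold(.5);print("tug",g())
bot.line_to(at(-.2186,l,z),max_speed=.012);bot.hold(.2);print("ease",g())
bot.set_gripper(.55);print("open",bot.current_opening()*92,g())
p=np.array(bot.current_ee_pos());bot.line_to(p+[0,0,.10],max_speed=.12);bot.line_to(p+[-.08,-.08,.13],max_speed=.2);bot.hold(.3)
C={k:bot.read_camera(k) for k in("wrist","scene","top")};print(bot.current_clock())
w=C["wrist"]["pixels"]
A=np.vstack([np.hstack([cv2.resize(w,(400,300)),cv2.resize(C["scene"]["pixels"][150:300,270:470],(400,300))]),
 np.hstack([cv2.resize(C["top"]["pixels"][110:260,110:310],(400,300)),cv2.resize(w[0:150,180:380],(400,300))])])
cv2.imwrite("pics/end.png",A)
E
```

```text
tug [14.4  0.8 -3.7]
ease [5.1 0.1 0.8]
open 50.09672921715458 [0.  0.4 2.1]
37.075
```

View pics/end.png

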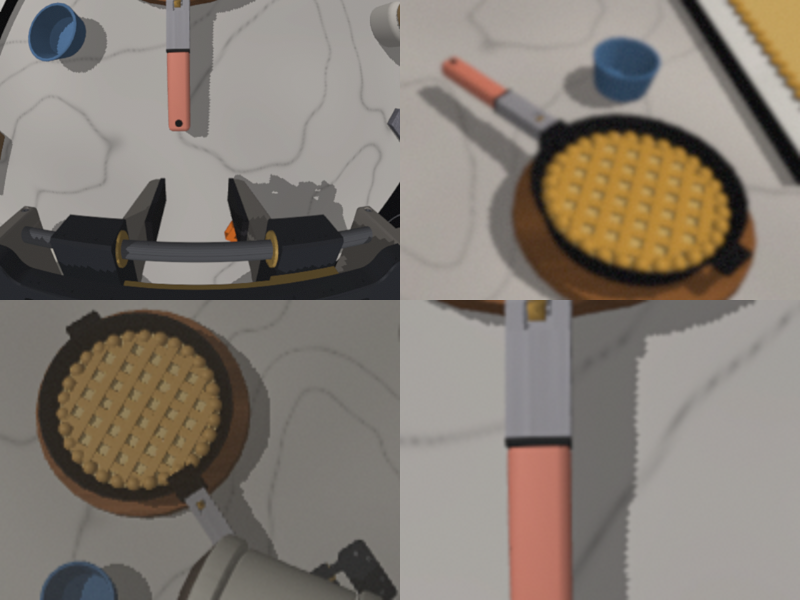

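The composite shows the handle on the stub with the catch up in the slot (top quadrant (202,507), wrist (537,310)). The skillet is level in its recess and the gripper is clear of everything.

```bash
python3 -c "
from workcell import bot
print(bot.job_done())"
```

```text
the job is handed in; nothing more can be done
None
```

The handle is on the stub with the catch up through the slot, tugged straight back at about 14 N with the skillet against its board's rim, released, and handed in after about 37 s on the robot's clock.

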